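# Dial the code and open the battery box

## Robot

A 7-joint arm with a two-finger parallel gripper is mounted at the origin on a cart in front of the work surface, level with it; the furniture and walls round the work are solid. World frame = base frame: x ahead of the robot, y to its left, z up, the work surface at z = 0. Lengths are in m, angles in rad, forces in N, time in s.
With the tool pointing down it reaches from about 0.35 to 0.9 m from the base axis. Payload 19.9 kg.
Tool frame: the origin (TCP) lies at the very end of the fingers, on their centre line; the grasp point (between the pads) lies 19 mm behind it; z points along the fingers, y is the line along which they close (so a half turn about z gives the same grasp; the last joint's range is limited). The gripper opens to 94 mm and grips with 3 to 60 N. Pads are 16 mm wide; open, the fingers measure 119 mm over their backs; the gripper's body (75 mm by 177 mm) begins 78 mm behind the grasp point.
Start: joints at [1.28, 0.417, -0.01, 1.614, 0.005, 1.111, -0.053], TCP at [0.154, -0.606, 0.205] pointing down, gripper open.
Joint ranges: [-2.81, 2.81], [-0.39, 2.02], [-1.27, 1.25], [0.06, 2.57], [-1.19, 4.33], [0.19, 2], [-2.82, 2.82]. Speed limits (rad/s): [1.89, 1.89, 2.39, 2.39, 3.01, 3.01, 3.01].

## Interface

Orientations are given as [roll, pitch, yaw] about the fixed x, y, z axes, in that order (R = Rz(yaw) Ry(pitch) Rx(roll)).
In Python, from rig import state, get_image, finish_job gives the robot as it stands.
- The arm moves only by the shell command python3 -m pendant 'ROWS'. ROWS is JSON, a list that holds one entry, the list of rows, each a list of 7 numbers: the finger opening in m, from 0 to 0.094, then the shift along the tool's x, y, z in m, then the turn, a rotation vector about the tool's x, y, z in rad. A call has 1 to 12 rows; each row shifts and turns the commanded pose from where the row before left it, along the tool's axes as they then stand; what a row does not reach is not made up. A row lasts 1/8 s, in which the tool goes at most 62.5 mm and 10.7 degrees, less where a joint would pass 70% of its speed; a pose out of reach is approached as far as the arm can. A call with a gripper value outside its range is refused whole. The fingers move at their own pace and stop on an object; the grip force is fixed at half the most. Time passes only in rows, so rows that do not move let the fingers close. It gives the time, the measured TCP pose, the force, the opening and the grip force at its end, in the units of the state.
- state(): the state, without advancing time (a new reading comes with each control period).
- get_image(name): name is "scene" or "top"; returns a dict with "image" (420x560x3 uint8, blue, green, red), "fx", "fy", "cx", "cy" (pixels), "dist_coeffs" ([k1, k2, p1, p2, k3] as OpenCV has them; the pictures are not rectified), "view" (4x4, takes a point from world to camera coordinates). Camera axes: x right, y up, looking along -z (the intrinsics and any distortion apply to the point x, -y, -z); pixel columns grow to the right and rows downward; lengths in m; the calibration is good to about 2 mm. A picture is of the moment at which its call begins. There is no depth.
- finish_job(): hands the job in; it is judged then, once.
The state is a dict: "clock": time; "joint_pos": joint angles; "qvel": joint speeds; "tau": joint torques, N m; "ee_pos": TCP position; "tool_rot": TCP orientation; "ft_force": force on the tool from outside, world axes, zero at the start; "moment": the same for the moment, N m; "finger_gap": finger opening in m; "grasp_force": force on a finger pad.
Only numpy, scipy, OpenCV 4.12 (cv2) and the standard library are available. Lean on these libraries where they do the work, as an engineer would, in place of code of your own. Each camera call takes 0.05 s, during which the arm holds its last target. There are 200 camera calls.

## Task

Open the child-proof box of spare batteries: roll its three thumbwheels so that, from left to right as the robot sees them, four dots (blue), two dots (yellow) and three dots (green) face straight up, then turn the red latch knob a quarter turn clockwise to its stop, and push the white lid by its blue lip fully open, away from the wheels. Leave the wheels on the code and the latch turned, do not knock or shift the mug and the spice jar that stand to the left of the box, and let go of everything at the end.

Things in the scene. Friction and masses are not known exactly. Their poses are not given: they have to be found in the camera images.
- lockbox: grey lock box fixed to the worktop, 200 (x) x 240 (y) x 67 high; origin at the centre of its underside, its x axis points away from the robot (along the lid's slide), y to the left along the row of wheels. Its near half is a deck at height 67 with the wheels and latch, its far half a compartment under the white lid
- wheel1_axis (a point): centre of the left thumbwheel, on its axis, 55 above the worktop, 55 nearer the robot than the box centre; the axis lies along the box's y. Each wheel is a 24 wide drum with five flat faces 22 from the axis, in order 1 dot white, 2 yellow, 3 green, 4 blue, 5 red, and at each corner between faces a black radial fin 5 thick, 24 wide, that reaches 39 from the axis
- wheel2_axis (a point): centre of the middle thumbwheel, on its axis; the wheels are alike and stand 50 apart. Pushing a fin toward or away from the robot with a fingertip rolls the wheel; friction (about 0.06 N m) holds it where it is left, there are no clicks. The slots in the deck are 77 long; red marks on the deck lie beside the wheels' tops
- wheel3_axis (a point): centre of the right thumbwheel, on its axis; like the others
- wheel1 (a joint): angle of the left wheel: 0 when the 1-dot face is up, growing as its top is rolled toward the robot (toward the box's -x), 1.257 rad per number: 2 dots up at 1.257, 3 at 2.513, 4 at 3.770, 5 at 5.027. At any value a fin stands half way (0.628 rad) between neighbouring faces. Stops at -0.2 and 5.23
- wheel2 (a joint): angle of the middle wheel, same sense and values
- wheel3 (a joint): angle of the right wheel, same sense and values
- latch_grip (a point): middle of the latch knob's red grip, on its upright axis, 100 above the worktop: a bar 46 long, 13 wide, 28 high (its top is 14 above this point). It lies along the box's x when latched. A dark steel cam arm below it points to the lid and its claw holds a lug on the lid until the knob is turned
- latch (a joint): angle of the latch knob: 0 latched, grows clockwise seen from above to its stop at 1.571 (released); stays where it is left (0.05 N m). Inside, a bolt blocks it within the first 0.2 rad unless all three wheels are on the code
- lid_lip (a point): on the white lid: middle of the upper edge of the near face of its blue lip, a bar 110 long (along box y), 8 thick, 20 high; 90 above the worktop. Push it toward the box's +x, away from the robot
- lid (a joint): how far the lid has slid open: 0 shut, 0.070 m fully open; about 2 N moves it and it stays where it is left
- jar_a: spice jar with a red lid, 45 across, 106 high, the one to the left of the box; origin at the centre of its underside
- mug: white patterned mug, 92 across, 95 high, to the left of the box; origin at the centre of its underside

How it is judged:
On the way, in this order (a step that is already met when the one before it is completed fails the run):
1. all three wheels show the code (within 0.25 rad) while the latch is still closed (value of joint wheel1 between 3.52 and 4.02 rad and value of joint wheel2 between 1.007 and 1.507 rad and value of joint wheel3 between 2.263 and 2.763 rad and value of joint latch below 0.6 rad), for 0.2 s.
2. the latch is turned its quarter turn (past 1.3 rad) with the lid still shut (value of joint latch above 1.3 rad and value of joint lid below 0.01 m), for 0.2 s.
At the end, for the whole second after the job is handed in: Wheels from left to right within 0.25 rad of 3.770, 1.257 and 2.513 (4, 2, 3 dots up), latch past 1.3 rad, lid open by more than 58 mm and at rest (value of joint wheel1 between 3.52 and 4.02 rad and value of joint wheel2 between 1.007 and 1.507 rad and value of joint wheel3 between 2.263 and 2.763 rad and value of joint latch above 1.3 rad and value of joint lid above 0.058 m and velocity of joint lid below 0.01 m/s); the robot touches nothing.
It fails at once if the spice jar or the mug left of the box is shifted by more than 3 cm or tipped (distance of any of jar_a, mug from where it was at the start of the episode above 0.03 m or angle between any of jar_a, mug's own z axis and vertical above 0.4 rad).
It also fails if it takes over 72 s, if anything falls off the work surface, if the arm or the gripper's body presses on something with over 40 N, if the wrist force passes 120 N, or if a joint passes its speed limit or range.

## Working session

There is one attempt and no reset: what is moved stays moved. The work goes in short steps, Python scripts to look and compute and a shell command to move; the robot and the scene stay as the last step left them, time stands still between calls to the robot, and variables do not carry over. Pictures are saved under pics/ and viewed, at most 10 in all, crops included, and the job is handed in when it is done.

```bash
mkdir -p pics; ls
python3 - <<'E'
from rig import state,get_image
import cv2,numpy as np
s=state();print({k:np.round(s[k],3).tolist() for k in s})
for n in("scene","top"):
    d=get_image(n);cv2.imwrite(f"pics/{n}0.png",d["image"])
    print(n,d["fx"],d["fy"],d["cx"],d["cy"],d["dist_coeffs"],np.round(d["view"],4).tolist())
a=[cv2.imread(f"pics/{n}0.png") for n in("scene","top")]
E
```

```text
pics
{'clock': 0.0, 'joint_pos': [1.28, 0.418, -0.01, 1.614, 0.005, 1.111, -0.053], 'qvel': [0.001, -0.001, 0.0, -0.001, 0.002, -0.001, -0.001], 'tau': [-0.0, -85.125, 0.639, -42.599, -0.049, 0.019, 0.0], 'ee_pos': [0.154, -0.605, 0.205], 'tool_rot': [-3.14, 0.0, 0.249], 'ft_force': [-0.098, -0.968, -0.032], 'moment': [-0.029, -0.054, -0.028], 'grasp_force': 0.0, 'finger_gap': 0.094}
scene 473.7448316227087 473.7448316227087 281.925883844135 213.41780640302207 [-0.15907047  0.          0.          0.          0.        ] [[0.7231, -0.6908, -0.0058, -0.301], [0.4485, 0.463, 0.7645, -0.4227], [-0.5254, -0.5554, 0.6446, -0.5836], [0.0, 0.0, 0.0, 1.0]]
top 436.4144912921192 436.4144912921192 278.50985791758205 208.73362251693354 [-0.02511126  0.          0.          0.          0.        ] [[-0.0442, -0.999, -0.0055, 0.1924], [0.9733, -0.0443, 0.2253, -0.6041], [-0.2253, 0.0046, 0.9743, -0.8253], [0.0, 0.0, 0.0, 1.0]]
```

View pics/scene0.png

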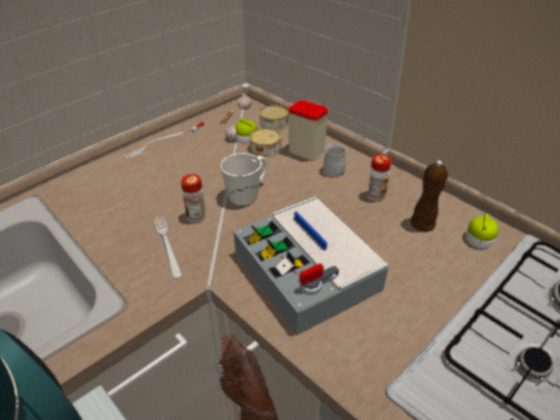

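View pics/top0.png

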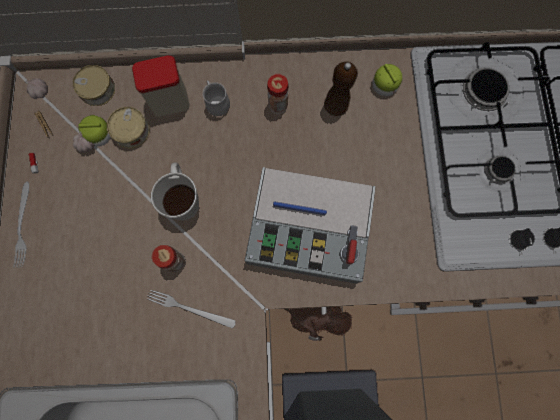

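```bash
cat > h.py <<'E'
import cv2,numpy as np
from rig import state,get_image
def ray(d,uv):
    K=np.array([[d["fx"],0,d["cx"]],[0,d["fy"],d["cy"]],[0,0,1]])
    p=cv2.undistortPoints(np.array([[uv]],float),K,np.array(d["dist_coeffs"]))[0,0]
    V=np.array(d["view"]);R=V[:3,:3]
    return -R.T@V[:3,3], R.T@np.array([p[0],-p[1],-1])
def onz(d,uv,z):
    o,r=ray(d,uv);return o+r*(z-o[2])/r[2]
def proj(d,P):
    V=np.array(d["view"]);c=V[:3,:3]@np.array(P)+V[:3,3]
    K=np.array([[d["fx"],0,d["cx"]],[0,d["fy"],d["cy"]],[0,0,1]])
    return cv2.projectPoints(np.array([[c[0],-c[1],-c[2]]]),np.zeros(3),np.zeros(3),K,np.array(d["dist_coeffs"]))[0][0,0]
def tri(d1,a,d2,b):
    (o1,r1),(o2,r2)=ray(d1,a),ray(d2,b)
    t=np.linalg.lstsq(np.c_[r1,-r2],o2-o1,rcond=None)[0]
    return (o1+r1*t[0]+o2+r2*t[1])/2
E
python3 - <<'E'
from h import *
ds={n:get_image(n) for n in("scene","top")}
mask={}
for n,d in ds.items():
    im=d["image"];hsv=cv2.cvtColor(im,cv2.COLOR_BGR2HSV)
    roi={"scene":(225,190,395,335),"top":(240,165,385,285)}[n]
    for c,lo,hi in(("blue",(105,120,60),(130,255,255)),("red",(0,150,80),(8,255,255)),("red2",(172,150,80),(180,255,255))):
        m=cv2.inRange(hsv,lo,hi);z=np.zeros_like(m);x0,y0,x1,y1=roi;z[y0:y1,x0:x1]=m[y0:y1,x0:x1]
        for k in cv2.findContours(z,0,2)[0]:
            if cv2.contourArea(k)>3: print(n,c,cv2.contourArea(k),cv2.minAreaRect(k))
d=ds["top"]
for nm,uv,z in(("w1",(268,243),.077),("w2",(293,246),.077),("w3",(318,250),.077),("latch",(351,247),.114),("jar",(164,257),.106),("mug",(175,193),.095),("nearL",(246,265),.067),("nearR",(364,280),.067),("farL",(263,171),.067),("farR",(375,185),.067)):
    print(nm,np.round(onz(d,uv,z),3))
a=cv2.resize(ds["scene"]["image"][190:335,225:395],(680,580),interpolation=cv2.INTER_CUBIC);cv2.imwrite("pics/c1.png",a)
b=cv2.resize(ds["top"]["image"][165:290,240:385],(696,600),interpolation=cv2.INTER_CUBIC);cv2.imwrite("pics/c2.png",b)
E
```

```text
scene blue 226.0 ((310.0000305175781, 230.00001525878906), (45.25482940673828, 5.656853675842285), 45.0)
scene red 261.0 ((311.0000305175781, 273.5000305175781), (12.521980285644531, 26.385601043701172), 63.43495178222656)
top blue 99.5 ((299.4729919433594, 207.66217041015625), (52.114479064941406, 3.1235806941986084), 9.462322235107422)
top red 93.5 ((351.8699645996094, 251.41000366210938), (5.798276424407959, 21.496047973632812), 8.130102157592773)
w1 [0.541 0.189 0.077]
w2 [0.533 0.14  0.077]
w3 [0.523 0.09  0.077]
latch [0.521 0.031 0.114]
jar [0.519 0.389 0.106]
mug [0.648 0.372 0.095]
nearL [0.5   0.235 0.067]
nearR [0.46  0.002 0.067]
farL [0.695 0.194 0.067]
farR [ 0.654 -0.038  0.067]
```

View pics/c1.png

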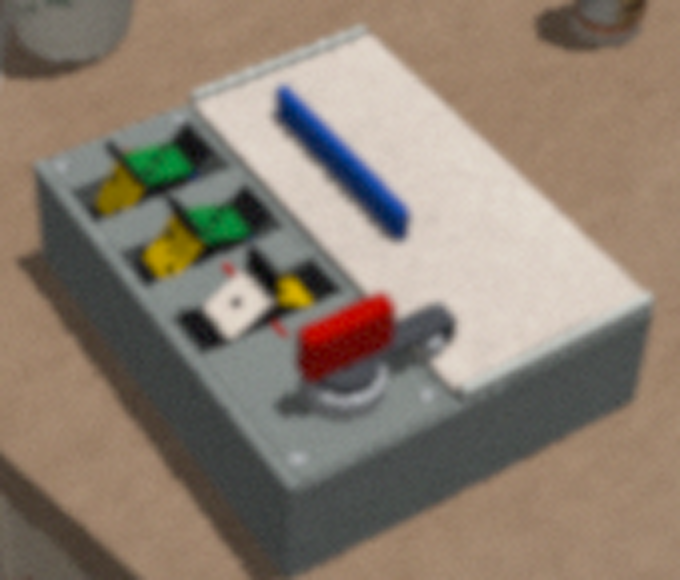

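View pics/c2.png

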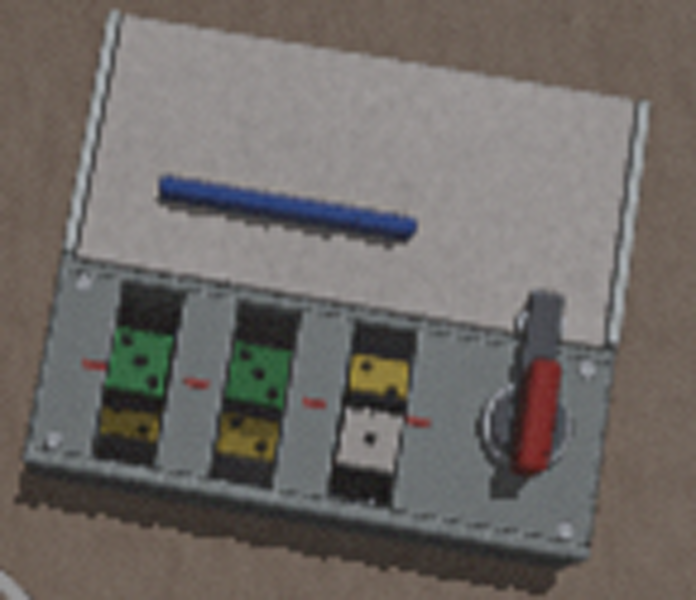

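The two crops show wheels 1 and 2 with 3 dots (green) near the top, and wheel 3 with 1 dot (white) near and 2 dots far. The red marks in the top crop are at (94,365), (196,383), (314,403) and (418,422). The latch bar lies along box x, and the lip sits beyond the wheels.

```bash
cat > box.py <<'E'
from h import *
def fit():
    d=get_image("top");s=get_image("scene")
    f=lambda x,y:(240+x/4.8,165+y/4.8)
    P=np.array([onz(d,f(*m),.067)[:2] for m in((94,365),(196,383),(314,403),(418,422))])
    return d,s,f,P
E
python3 - <<'E'
from box import *
d,s,f,P=fit()
v=P[0]-P[3];print("marks",P.round(4).tolist(),"yaw",np.arctan2(v[1],v[0])-np.pi/2)
l=[onz(d,(299.47+k*26*np.cos(.165),207.66+k*26*np.sin(.165)),.090)[:2] for k in(-1,1)]
v=l[0]-l[1];print("lip",np.round(l,4).tolist(),np.mean(l,0),np.linalg.norm(v),"yaw",np.arctan2(v[1],v[0])-np.pi/2)
print("latch tri",tri(s,(311,273.5),d,(351.5,250)), onz(d,(351.9,251),.112))
E
```

```text
marks [[0.5475, 0.2064], [0.5379, 0.1638], [0.5272, 0.1147], [0.5173, 0.0717]] yaw -0.2205977372886352
lip [[0.6188, 0.1742], [0.5966, 0.0725]] [0.60771965 0.12335942] 0.1040447437236789 yaw -0.21515847045262593
latch tri [0.51543523 0.02870308 0.09952064] [0.51327469 0.02918479 0.112     ]
```

```bash
cat >> box.py <<'E'
from scipy.optimize import brentq
YAW=-.218;BX=np.array([np.cos(YAW),np.sin(YAW),0]);BY=np.array([-np.sin(YAW),np.cos(YAW),0])
W2=np.array([.5325,.1392,.055]);W=[W2+.05*BY,W2,W2-.05*BY]
def dotang(d,i,uv):
    "angle (toward robot +) of a face centre seen at uv"
    o,r=ray(d,uv)
    g=lambda t:np.hypot((o+r*t-W[i])@BX,(o+r*t-W[i])[2])-.022
    ts=np.linspace(0,1.3,4000);k=np.argmax(np.array([g(t*1/ 1)for t in ts])<0)
    if k==0:return None
    q=o+r*brentq(g,ts[k-1],ts[k])-W[i];return np.arctan2(-q@BX,q[2])
E
python3 - <<'E'
from box import *
d,s,f,P=fit()
for i,n,c in((0,3,(140,360)),(1,3,(259,374)),(2,1,(370,438)),(2,2,(378,377))):
    a=dotang(d,i,f(*c));print(i+1,n,a,"wheel",1.2566*(n-1)+a)
# scene view dots from c1 crop (x4)
g=lambda x,y:(225+x/4,190+y/4)
for i,n,c in((0,3,(158,160)),(1,3,(216,222)),(2,1,(236,302))):
    a=dotang(s,i,g(*c));print("sc",i+1,n,a,None if a is None else 1.2566*(n-1)+a)
st=state();y=st["tool_rot"][2];t=W[0]+.04*BX;D=t-st["ee_pos"];print(t,D,"tool",D[0]*np.cos(y)+D[1]*np.sin(y),D[0]*np.sin(y)-D[1]*np.cos(y),"turn",-(np.pi+YAW-y))
E
```

```text
1 3 -0.18611848239647355 wheel 2.3270815176035264
2 3 -0.3196357540234331 wheel 2.193564245976567
3 1 0.5375061141133329 wheel 0.5375061141133329
3 2 -0.7470503970776039 wheel 0.509549602922396
sc 1 3 -0.21420177867977983 2.29899822132022
sc 2 3 -0.3116890184754595 2.2015109815245406
sc 3 1 0.5366783972336495 0.5366783972336495
[0.58236715 0.1793655  0.055     ] [ 0.42849278  0.78507093 -0.15034525] tool 0.6086155898589446 -0.6553849954557986 turn -2.674792681664057
```

```bash
python3 -m pendant '[[[0,0.034,-0.0365,-0.003,0,0,0],[0,0.034,-0.0365,-0.003,0,0,0],[0,0.034,-0.0365,-0.003,0,0,0],[0,0.034,-0.0365,-0.003,0,0,0],[0,0.034,-0.0365,-0.003,0,0,0],[0,0.034,-0.0365,-0.003,0,0,0],[0,0.034,-0.0365,0,0,0,0],[0,0.034,-0.0365,0,0,0,0],[0,0.034,-0.0365,0,0,0,0],[0,0.034,-0.0365,0,0,0,0],[0,0.034,-0.0365,0,0,0,0],[0,0.034,-0.0365,0,0,0,0]]]'
python3 -m pendant '[[[0,0.034,-0.0365,0,0,0,-0.18],[0,0,0,0,0,0,-0.18],[0,0,0,0,0,0,-0.18],[0,0,0,0,0,0,-0.18],[0,0,0,0,0,0,-0.18],[0,0,0,0,0,0,-0.18],[0,0,0,0,0,0,-0.18],[0,0,0,0,0,0,-0.18],[0,0,0,0,0,0,-0.18],[0,0,0,0,0,0,-0.18],[0,0,0,0,0,0,-0.18],[0,0,0,0,0,0,-0.18]]]'
cat >> box.py <<'E'
def rel(T,note=""):
    "shift in tool axes from the TCP to world point T, and TCP in wheel-2 box coordinates"
    s=state();R=cv2.Rodrigues(np.zeros(3))[0]
    from scipy.spatial.transform import Rotation as Q
    R=Q.from_euler("xyz",s["tool_rot"]).as_matrix();p=np.array(s["ee_pos"])
    q=p-W2;print(note,"shift mm",(R.T@(np.array(T)-p)*1e3).round(1),"turn",(R.T@Q.from_euler("xyz",[np.pi,0,np.pi+YAW]).as_matrix()),"" if 0 else "", "box xy z mm",np.round([q@BX*1e3,q@BY*1e3,p[2]*1e3],1),"q7",round(s["joint_pos"][6],2),"F",np.round(s["ft_force"],1),"t",s["clock"])
E
sed -i 's/"turn",(R.T@\(.*\).as_matrix()),"" if 0 else "",/"turn",Q.from_matrix(R.T@\1.as_matrix()).as_rotvec().round(3),/' box.py
python3 - <<'E'
from box import *
rel(W[0]+.043*BX+[0,0,.145])
E
```

```text
clock: 1.9
ee_pos: [0.4421, -0.0793, 0.2237]
tool_rot: [3.141, -0.001, 0.249]
ft_force: [1.3, -0.7, 0.4]
finger_gap: 0.0002
grasp_force: 0.0
clock: 3.4
ee_pos: [0.4654, -0.0371, 0.2235]
tool_rot: [3.142, 0.0, 2.415]
ft_force: [-0.8, -0.1, 0.4]
finger_gap: 0.0003
grasp_force: 0.0
 shift mm [ 53.8 240.9  23.5] turn [-0.     0.    -0.509] box xy z mm [ -27.4 -186.6  223.5] q7 0.74 F [-0.8 -0.1  0.4] t 3.4
```

```bash
python3 -m pendant '[[[0,0,0,0,0,0,-0.17],[0,0,0,0,0,0,-0.17],[0,0,0,0,0,0,-0.169],[0,-0.012,0.04,0,0,0,0],[0,-0.012,0.04,0,0,0,0],[0,-0.012,0.04,0,0,0,0],[0,-0.012,0.04,0.02,0,0,0],[0,-0.012,0.04,0.03,0,0,0],[0,-0.011,0.037,0.03,0,0,0],[0,0,0,0.02,0,0,0],[0,0,0,0,0,0,0]]]'
python3 - <<'E'
from box import *
rel(W[0]+.043*BX+[0,0,.019])
a,b=get_image("scene")["image"],get_image("top")["image"]
a=cv2.resize(a[170:335,215:395],(400,367));b=cv2.resize(b[160:295,240:385],(394,367))
cv2.imwrite("pics/v1.png",np.hstack([a,b]))
E
```

```text
clock: 4.78
ee_pos: [0.5864, 0.1777, 0.1222]
tool_rot: [-3.14, -0.002, 2.918]
ft_force: [0.1, -0.4, 0.5]
finger_gap: 0.0003
grasp_force: 0.0
 shift mm [ 1.2  0.8 48.2] turn [-0.001 -0.002 -0.006] box xy z mm [ 44.3  49.2 122.2] q7 0.64 F [ 0.1 -0.4  0.5] t 4.775
```

View pics/v1.png

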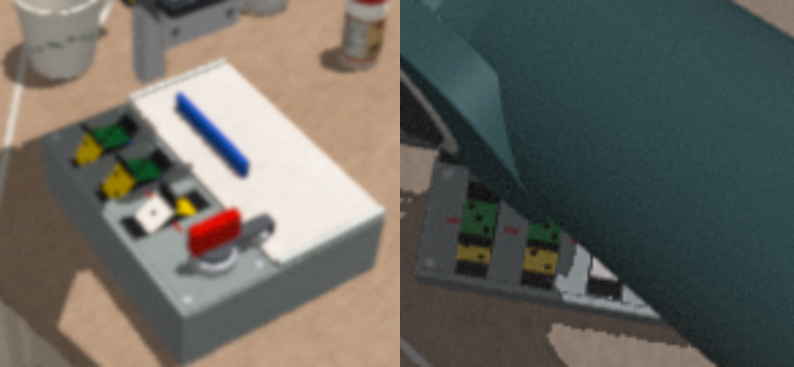

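```bash
python3 -m pendant '[[[0,0,0,0.024,0,0,0],[0,0,0,0.023,0,0,0],[0,0.006,0,0,0,0,0],[0,0.008,0,-0.002,0,0,0],[0,0.008,0,-0.003,0,0,0],[0,0.008,0,-0.0025,0,0,0],[0,0.008,0,-0.002,0,0,0],[0,0.008,0,0,0,0,0],[0,0.008,0,0,0,0,0],[0,0,0,0,0,0,0]]]'
python3 - <<'E'
from box import *
rel(W[0]+.0*BX+[0,0,.03])
E
```

```text
clock: 6.12
ee_pos: [0.5338, 0.1905, 0.0859]
tool_rot: [-3.141, -0.001, 2.918]
ft_force: [-0.0, 0.6, 0.5]
finger_gap: 0.0004
grasp_force: 0.0
 shift mm [-9.8 -0.3  0.9] turn [-0.    -0.001 -0.005] box xy z mm [-9.8 50.4 85.9] q7 0.55 F [-0.   0.6  0.5] t 6.125
```

```bash
python3 -m pendant '[[[0,0,0,-0.030,0,0,0],[0,0.011,-0.025,0,0,0,0],[0,0.011,-0.025,0,0,0,0],[0,0,0,0.016,0,0,0],[0,0,0,0.016,0,0,0],[0,-0.008,0,0,0,0,0],[0,-0.008,0,0,0,0,0],[0,-0.008,0,0,0,0,0],[0,-0.008,0,0,0,0,0],[0,-0.010,0,0,0,0,0],[0,0,0,0,0,0,0]]]'
python3 - <<'E'
from box import *
rel(W[1]+.0*BX+[0,0,.03])
E
python3 -m pendant '[[[0,0,0,-0.020,0,0,0],[0,0.0,-0.025,-0.01,0,0,0],[0,0,-0.025,0,0,0,0],[0,-0.02,-0.04,0,0,0,0],[0,-0.02,-0.04,0,0,0,0],[0,0,0,0,0,0,0]]]'
python3 - <<'E'
from box import *
rel(W[2]+.0*BX+[0,0,.03])
a=get_image("scene")["image"]
cv2.imwrite("pics/s2.png",a)
cv2.imwrite("pics/v2.png",cv2.resize(a[210:335,225:395],(800,588),interpolation=cv2.INTER_CUBIC))
E
```

```text
clock: 7.5
ee_pos: [0.544, 0.1368, 0.084]
tool_rot: [3.141, 0.001, 2.917]
ft_force: [-0.8, -0.1, 0.0]
finger_gap: 0.0002
grasp_force: 0.0
 shift mm [11.8 -0.2 -1. ] turn [ 0.     0.001 -0.007] box xy z mm [11.8  0.1 84. ] q7 0.65 F [-0.8 -0.1  0. ] t 7.5
clock: 8.25
ee_pos: [0.554, -0.002, 0.1151]
tool_rot: [-3.141, 0.001, 2.913]
ft_force: [-0.5, 1.0, 0.8]
finger_gap: 0.0008
grasp_force: 0.0
 shift mm [52.4 82.7 30. ] turn [-0.001  0.001 -0.011] box xy z mm [  51.5 -133.2  115.1] q7 0.93 F [-0.5  1.   0.8] t 8.25
```

View pics/v2.png

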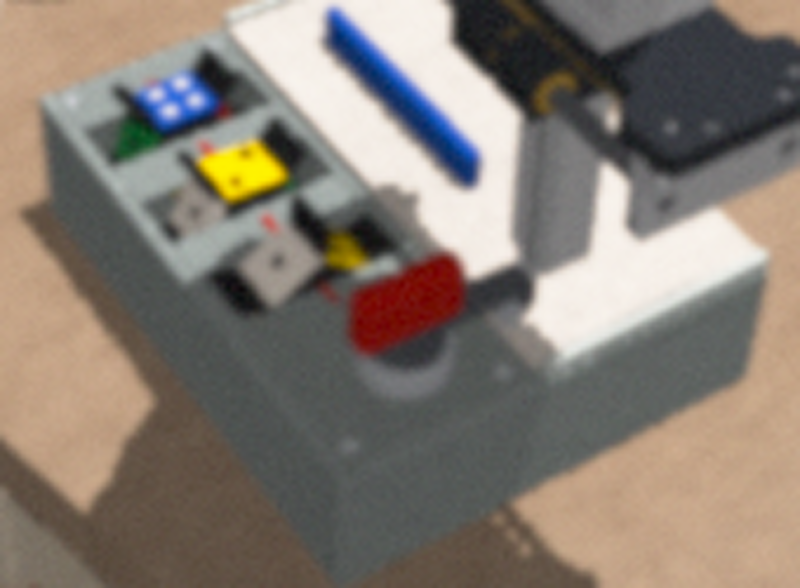

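```bash
python3 - <<'E'
from box import *
s=get_image("scene")
for i,n,c in((0,4,(177,101)),(1,2,(248,165)),(2,1,(278,262))):
    a=dotang(s,i,(225+c[0]/4.706,210+c[1]/4.706));print(i+1,n,a)
E
python3 -m pendant '[[[0,0,0,-0.020,0,0,0],[0,0.0105,0.028,0,0,0,0],[0,0.0105,0.028,0,0,0,0],[0,0.0105,0.027,0,0,0,0],[0,0,0,0.026,0,0,0],[0,0,0,0.025,0,0,0],[0,0.007,0,0,0,0,0],[0,0.008,0,0,0,0,0],[0,0.008,0,0,0,0,0],[0,0.007,0,0,0,0,0],[0,0,0,0,0,0,0]]]'
python3 - <<'E'
from box import *
rel(W[2]+[0,0,.03])
E
```

```text
1 4 0.03674234416971253
2 2 -0.22990824246234698
3 1 0.5412567254297217
clock: 9.72
ee_pos: [0.5112, 0.0961, 0.0833]
tool_rot: [-3.141, 0.0, 2.918]
ft_force: [0.8, 0.2, 0.7]
finger_gap: 0.001
grasp_force: 0.2
 shift mm [-11.6  -3.3  -1.7] turn [-0.     0.    -0.006] box xy z mm [-11.5 -46.6  83.3] q7 0.71 F [0.8 0.2 0.7] t 9.725
```

```bash
python3 -m pendant '[[[0,0,0,-0.035,0,0,0],[0,-0.025,-0.003,0,0,0,0],[0,-0.025,0,0,0,0,0],[0,0,0,0.020,0,0,0],[0,0,0,0.020,0,0,0],[0,0.008,0,0,0,0,0],[0,0.008,0,-0.002,0,0,0],[0,0.008,0,-0.002,0,0,0],[0,0.008,0,-0.002,0,0,0],[0,0.008,0,0,0,0,0],[0,0.008,0,0,0,0,0],[0,0,0,0,0,0,0]]]'
python3 - <<'E'
from box import *
rel(W[2]+[0,0,.03])
E
python3 -m pendant '[[[0,0,0,-0.030,0,0,0],[0,-0.02,-0.02,-0.01,0,0,0],[0,-0.02,-0.03,0,0,0,0],[0,-0.02,-0.03,0,0,0,0],[0,0,0,0,0,0,0]]]'
python3 - <<'E'
from box import *
rel(W[2]+.0*BX+[0,0,.03])
a=get_image("scene")["image"]
cv2.imwrite("pics/v3.png",cv2.resize(a[215:295,230:330],(750,600),interpolation=cv2.INTER_CUBIC))
E
```

```text
clock: 11.22
ee_pos: [0.5122, 0.0928, 0.084]
tool_rot: [-3.141, -0.0, 2.918]
ft_force: [-0.7, 0.6, 0.4]
finger_gap: 0.0004
grasp_force: 0.0
 shift mm [-9.8 -0.3 -1. ] turn [-0.    -0.    -0.005] box xy z mm [ -9.8 -49.7  84. ] q7 0.71 F [-0.7  0.6  0.4] t 11.225
clock: 11.85
ee_pos: [0.554, -0.0013, 0.1234]
tool_rot: [-3.141, -0.001, 2.914]
ft_force: [-0.4, 0.3, -0.0]
finger_gap: 0.0005
grasp_force: 0.0
 shift mm [52.2 82.  38.5] turn [-0.    -0.001 -0.01 ] box xy z mm [  51.4 -132.5  123.4] q7 0.94 F [-0.4  0.3 -0. ] t 11.85
```

View pics/v3.png

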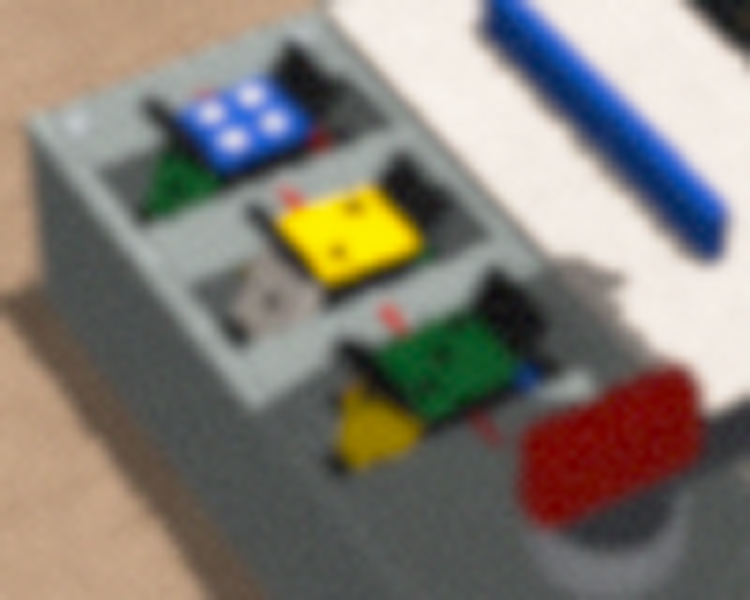

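Run:
```python
from box import *
s=get_image("scene")
for i,n,c in((0,4,(243,118)),(1,2,(346,229)),(1,2,(351,235)),(2,3,(438,363)),(2,3,(449,366))):
    print(i+1,n,dotang(s,i,(230+c[0]/7.5,215+c[1]/7.5)))
```

```text
1 4 0.005922035334945666
2 2 -0.07159497598213814
2 2 -0.06994696156492011
3 3 0.14366757348979417
3 3 0.06854021500214763
```

```bash
python3 -m pendant '[[[0,0,0,-0.036,0,0,0],[0.05,0.023,0.0105,0,0,0,-0.01],[0.05,0.0224,0.0105,0,0,0,0],[0.05,0,0,0,0,0,0],[0.05,0,0,0,0,0,0],[0.05,0,0,0.025,0,0,0],[0.05,0,0,0.022,0,0,0],[0.05,0,0,0.02,0,0,0],[0.05,0,0,0,0,0,0]]]'
python3 - <<'E'
from box import *
rel(W2+.006*BX-.1115*BY+[0,0,.037])
a,b=get_image("scene")["image"],get_image("top")["image"]
a=cv2.resize(a[215:335,260:380],(400,400),interpolation=cv2.INTER_CUBIC);b=cv2.resize(b[190:310,290:410],(400,400),interpolation=cv2.INTER_CUBIC)
cv2.imwrite("pics/v4.png",np.hstack([a,b]))
E
```

```text
clock: 13.08
ee_pos: [0.5133, 0.0318, 0.0918]
tool_rot: [3.142, -0.002, 2.928]
ft_force: [0.1, -0.8, -0.6]
finger_gap: 0.0504
grasp_force: 0.0
 shift mm [-1.5 -2.5 -0.2] turn [ 0.    -0.002  0.004] box xy z mm [   4.5 -109.    91.8] q7 0.86 F [ 0.1 -0.8 -0.6] t 13.075
```

View pics/v4.png

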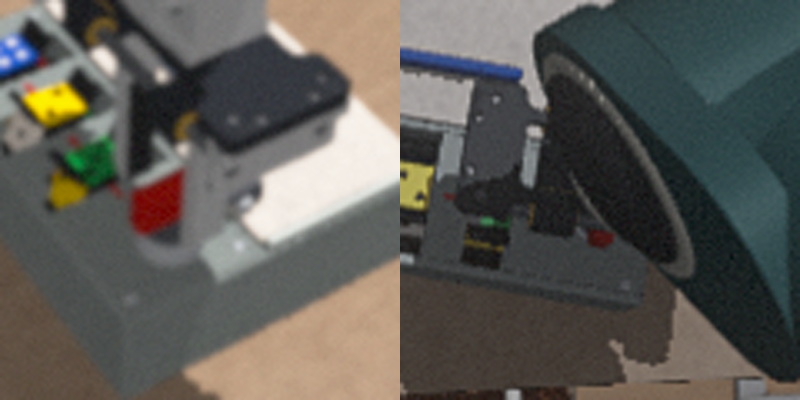

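The red bar, at (160,195) in the left view, sits between the two fingers. I'll shift slightly and close on it.

```bash
python3 -m pendant '[[[0.05,-0.001,-0.0025,0,0,0,0],[0,0,0,0,0,0,0],[0,0,0,0,0,0,0],[0,0,0,0,0,0,0],[0,0,0,0,0,0,0]]]'
python3 -m pendant '[[[0,0,0,0,0,0,0.15],[0,0,0,0,0,0,0.15],[0,0,0,0,0,0,0.15],[0,0,0,0,0,0,0.15],[0,0,0,0,0,0,0]]]'
python3 - <<'E'
from box import *
rel(W2+.006*BX-.1115*BY+[0,0,.037]);print(state()["moment"])
E
```

```text
clock: 13.8
ee_pos: [0.5144, 0.0291, 0.093]
tool_rot: [3.142, -0.0, 2.928]
ft_force: [0.8, -0.1, 0.5]
finger_gap: 0.0137
grasp_force: 0.0
clock: 14.42
ee_pos: [0.5142, 0.0289, 0.093]
tool_rot: [-3.141, 0.0, 2.329]
ft_force: [-1.0, -3.1, 1.6]
finger_gap: 0.0127
grasp_force: 30.0
 shift mm [0.1 0.1 1. ] turn [-0.001  0.    -0.595] box xy z mm [   6.  -111.6   93. ] q7 0.34 F [-1.  -3.1  1.6] t 14.425
[-0.62408028  0.21324885 -0.05145973]
```

```bash
python3 -m pendant '[[[0,0,0,0,0,0,0.15],[0,0,0,0,0,0,0.15],[0,0,0,0,0,0,0.15],[0,0,0,0,0,0,0.15],[0,0,0,0,0,0,0.15],[0,0,0,0,0,0,0.15],[0,0,0,0,0,0,0.06],[0,0,0,0,0,0,0],[0,0,0,0,0,0,0],[0,0,0,0,0,0,0]]]'
python3 - <<'E'
from box import *
rel(W2+.006*BX-.1115*BY+[0,0,.037]);print(state()["moment"])
E
python3 -m pendant '[[[0.03,0,0,0,0,0,0],[0.03,0,0,0,0,0,0],[0.03,0,0,0,0,0,0],[0.03,0,0,-0.02,0,0,0],[0.03,0,0,-0.03,0,0,0],[0,0,0,-0.01,0,0,0],[0,0,0,0,0,0,0]]]'
```

```text
clock: 15.68
ee_pos: [0.5139, 0.0288, 0.0929]
tool_rot: [-3.141, 0.001, 1.372]
ft_force: [-5.4, -2.8, 6.8]
finger_gap: 0.0127
grasp_force: 30.0
 shift mm [0.4 0.3 0.9] turn [-1.000e-03 -0.000e+00 -1.552e+00] box xy z mm [   5.7 -111.9   92.9] q7 -0.51 F [-5.4 -2.8  6.8] t 15.675
[-0.76750599  1.07865929 -0.06577343]
clock: 16.55
ee_pos: [0.5145, 0.029, 0.153]
tool_rot: [3.141, -0.0, 1.368]
ft_force: [-0.4, -0.1, -0.5]
finger_gap: 0.0133
grasp_force: 0.0
```

```bash
python3 -m pendant '[[[0,0.032,0.014,0,0,0,0],[0,0.032,0.014,0,0,0,0],[0,0.032,0.014,0,0,0,0],[0,0,0,0.026,0,0,0],[0,0,0,0.025,0,0,0],[0,0,0,0.025,0,0,0],[0,0,0,0,0,0,0]]]'
python3 - <<'E'
from box import *
rel(W2+.131*BX-.015*BY+[0,0,.022])
a,b=get_image("scene")["image"],get_image("top")["image"]
a=cv2.resize(a[190:330,220:380],(457,400),interpolation=cv2.INTER_CUBIC);b=cv2.resize(b[170:290,240:360],(340,400))
cv2.imwrite("pics/v5.png",np.hstack([a,b[:,:340]]))
E
```

```text
clock: 17.42
ee_pos: [0.5732, 0.1144, 0.0744]
tool_rot: [-3.137, 0.001, 1.368]
ft_force: [-0.2, 0.4, 1.0]
finger_gap: 0.0006
grasp_force: 0.0
 shift mm [-1.  85.9 -2.9] turn [-0.004 -0.002 -1.555] box xy z mm [ 45.1 -15.4  74.4] q7 -0.69 F [-0.2  0.4  1. ] t 17.425
```

View pics/v5.png

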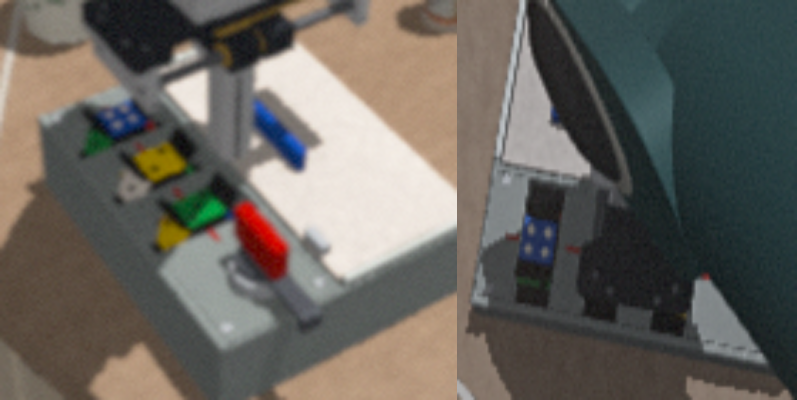

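The knob has turned a quarter, the cam points right, and the fingertip stands just in front of the lip. Next I push the lid.

```bash
python3 -m pendant '[[[0,0,0.008,-0.003,0,0,0],[0,0,0.008,0,0,0,0],[0,0,0.008,0,0,0,0],[0,0,0.008,0,0,0,0],[0,0,0.008,0,0,0,0],[0,0,0.008,0,0,0,0],[0,0,0.008,0,0,0,0],[0,0,0.008,0,0,0,0],[0,0,0.008,0,0,0,0],[0,0,0.008,0,0,0,0],[0,0,0.004,0,0,0,0],[0,0,0,0,0,0,0]]]'
python3 - <<'E'
from box import *
rel(W2+.131*BX-.015*BY+[0,0,.022])
E
```

```text
clock: 19.02
ee_pos: [0.6574, 0.0976, 0.0798]
tool_rot: [-3.141, -0.0, 1.368]
ft_force: [0.3, -0.8, -1.1]
finger_gap: 0.0002
grasp_force: 0.0
 shift mm [-1.4  0.1  2.8] turn [ 0.    -0.    -1.556] box xy z mm [130.9 -13.6  79.8] q7 -0.62 F [ 0.3 -0.8 -1.1] t 19.025
```

```bash
python3 -m pendant '[[[0,0,0.002,0,0,0,0],[0,0,0,0,0,0,0]]]'; python3 -m pendant '[[[0,0,0.002,0,0,0,0],[0,0,0,0,0,0,0]]]'
python3 -m pendant '[[[0,0,-0.01,0,0,0,0],[0,0,-0.01,-0.02,0,0,0],[0,0,0,-0.05,0,0,0],[0,0.01,-0.05,-0.03,0,0,0],[0,0,-0.05,0,0,0,0],[0,-0.05,-0.02,0,0,0,0],[0,-0.05,-0.02,0,0,0,0],[0,-0.05,-0.02,0,0,0,0],[0,-0.05,-0.02,0,0,0,0],[0,-0.05,-0.02,0,0,0,0],[0,-0.05,-0.02,0,0,0,0],[0,0,0,0,0,0,0]]]'
python3 - <<'E'
from box import *
d=get_image("top");a,b=get_image("scene")["image"],d["image"]
m=cv2.inRange(cv2.cvtColor(b,cv2.COLOR_BGR2HSV),(105,120,60),(130,255,255))
for k in cv2.findContours(m,0,2)[0]:
    if cv2.contourArea(k)>30:
        c=cv2.minAreaRect(k);p=onz(d,c[0],.09)-W2;print(c,p@BX,p@BY)
a=cv2.resize(a[160:335,220:395],(400,400),interpolation=cv2.INTER_CUBIC);b=cv2.resize(b[130:290,235:395],(400,400),interpolation=cv2.INTER_CUBIC)
cv2.imwrite("pics/v6.png",np.hstack([a,b]))
E
```

```text
clock: 19.27
ee_pos: [0.6589, 0.0974, 0.0798]
tool_rot: [-3.141, 0.0, 1.368]
ft_force: [-1.7, 0.0, 0.4]
finger_gap: 0.0004
grasp_force: 0.8
clock: 19.52
ee_pos: [0.6592, 0.0974, 0.0796]
tool_rot: [-3.138, 0.001, 1.369]
ft_force: [-12.5, 0.7, 5.8]
finger_gap: 0.0002
grasp_force: 6.7
clock: 21.02
ee_pos: [0.3657, -0.1413, 0.1801]
tool_rot: [3.141, 0.001, 1.363]
ft_force: [-0.2, 1.0, -0.8]
finger_gap: 0.0009
grasp_force: 0.0
((268.27203369140625, 242.00399780273438), (11.806440353393555, 13.505852699279785), 10.30484676361084) -0.0021577715835417034 0.04987926101525729
((305.0, 174.99998474121094), (50.96368408203125, 3.2879798412323), 9.462322235107422) 0.14625951677336052 0.000661354591137144
```

View pics/v6.png

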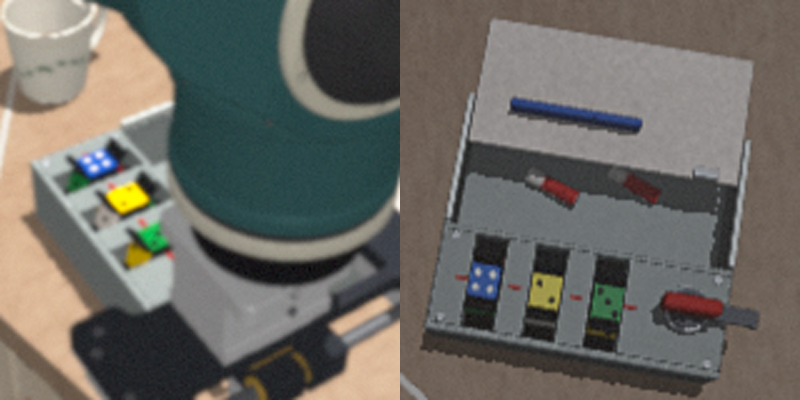

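```bash
python3 -c "
from rig import finish_job
print(finish_job())"
```

```text
the job is handed in; nothing more can be done
None
```

The job is handed in: in the last pictures the wheels show 4-2-3, the latch is turned a quarter turn clockwise, the lid is about 69.5 mm open, and the arm stands clear of everything. The arm stayed well away from the mug and jar, but I did not measure whether they moved.

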